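# Close, pin and hold a clamshell chip holder

### The arm

A 6-joint arm with a two-finger parallel gripper is mounted at the origin on a cart in front of the work surface, level with it; the furniture and walls round the work are solid. World frame = base frame: x ahead of the robot, y to its left, z up, the work surface at z = 0. Lengths are in m, angles in degrees, forces in N, time in s.
With the tool pointing down it reaches from about 0.3 to 0.75 m from the base axis. Payload 8.5 kg.
Tool frame: the origin (TCP) lies on the centre line of the jaws, within the pads' length; the fingertips stand 17 mm ahead of it and the grasp point (between the pads) lies 2 mm behind it (env.tcp_to_tips is the distance from the TCP to the fingertips, in m); z points along the fingers, y is the line along which they close (so a half turn about z gives the same grasp; the last joint's range is limited). The gripper opens to 85 mm and grips with 20 to 120 N. Pads are 22 mm wide; open, the fingers measure 114 mm over their backs; the gripper's body (76 mm by 85 mm) begins 54 mm behind the grasp point. The pads swing forward as they close: fully open they stand 13 mm farther back than shut.
Start: joints at [53.726, 21.807, 74.336, -0, 83.858, -12.336], TCP at [0.223, 0.503, 0.248] pointing down, gripper open.
Joint ranges: [-178.18, 178.18], [-50.72, 133.34], [12.68, 142.11], [-81.47, 261.47], [9.98, 163.14], [-165.26, 165.26]. Speed limits (degrees/s): [136.94, 136.94, 180, 180, 180, 180].

### API

Orientations are given as a 3x3 rotation matrix whose columns are the frame's x, y, z axes.
In Python, from rig import env gives the robot as it stands. The module is installed in compiled form; this text tells all that it offers.
- The arm moves only by the shell command python3 -m pendant 'ROWS' [FORCE]. ROWS is JSON, a list of rows, each a list of 7 numbers: the opening, from 0 (shut) to 1 (fully open), then the shift along the tool's x, y, z in m, then the turn, a rotation vector about the tool's x, y, z in rad. A call has 1 to 5 rows; each row is the pose to reach, as a shift and turn from the pose commanded when the call began, along the tool's axes at that moment; what a row does not reach only later rows make up. A row lasts 1/8 s, in which the tool goes at most 62.5 mm and 10.7 degrees, less where a joint would pass 70% of its speed; a pose out of reach is approached as far as the arm can. A call with a gripper value outside its range is refused whole. The fingers move at their own pace and stop on an object; FORCE is the grip in N (left out, the last holds). Time passes only in rows, so rows that repeat a pose let the fingers close. It gives the time, the measured TCP pose, the force, the opening and the grip force at its end, in the units of the state.
- env.observe(): the state, without advancing time (a new reading comes with each control period).
- env.get_image(name): name is "scene" or "top" or "wrist"; returns a dict with "image" (480x640x3 uint8, blue, green, red), "fx", "fy", "cx", "cy" (pixels), "pose" (4x4, takes a point from camera to world coordinates). Camera axes: x right, y up, looking along -z (the intrinsics and any distortion apply to the point x, -y, -z); pixel columns grow to the right and rows downward; lengths in m; the calibration is good to about 2 mm. A picture is of the moment at which its call begins. There is no depth.
- env.close_job(): hands the job in; it is judged then, once.
Trained networks look in the newest picture that a camera, given by its name, has taken for a name from the list of things; names that differ only in an ending like _2 or _b are one class to them, and where a whole thing is asked for, a point or a joint stands for the part that bears it (a point fixed in the world has none). Each returns a list of dicts, best first, with "conf" (0 to 1); they miss things now and then, are a little off and sometimes report something else, mostly with a low value. They report only what shows in the picture. A call takes as long as a camera call.
- env.find_in(camera, thing): "bbox" ([centre column, centre row, width, height] in pixels, round what is visible of it).
- env.trace(camera, thing): "mask" (480x640 bool, what is visible of it) and "bbox" ([centre column, centre row, width, height] in pixels, round what is visible of it).
- env.tip_of(camera, thing): "centre" ([column, row] in pixels: a listed point, or the origin of a listed thing).
The state is a dict: "time_s": time; "q": joint angles; "qvel": joint speeds; "joint_efforts": joint torques, N m; "position": TCP position; "tool_rot": TCP orientation; "ft_force": force on the tool from outside, world axes, zero at the start; "wrist_torque": the same for the moment, N m; "grip_width": finger opening in m; "gripper_force": force on a finger pad.
Only numpy, scipy, OpenCV 4.12 (cv2) and the standard library are available. Lean on these libraries where they do the work, as an engineer would, in place of code of your own. Each camera call takes 0.05 s, during which the arm holds its last target. There are 200 camera calls.

### The job

Shut the microchip holder and hold it shut while its seal beds down: swing its hinged lid closed, then fetch the locating pin with the straight round knurled grip from the tube rack and push it down through the lid's hole into the base, fully home, so that its collar presses the lid flat against the push of the sprung lifters. Finish while holding: the fingers stay on the pin, pressing it down, and do not let go; leave the T-handled pin in the rack and the other things where they are.

Things in the scene. Friction and masses are not known exactly. Their poses are not given: they have to be found in the camera images.
- holder: Fixed clamshell holder for a glass microchip (already in its pocket). Base 150 (x) x 110 (y) x 30 mm high, a bright aluminium plate on a dark one; origin at the centre of its underside on the bench, z up. -x is its front, with the pin hole; the lid's hinge is at its back (+x). Two sprung steel lifter domes, 32 mm either side of the pin hole, stand 5 mm out of the base and keep the lid ajar.
- holder_hole (a point): Centre of the mouth of the pin hole in the top face of the base, 30 mm above the bench, at (-55, 0, 30) mm in the holder's frame. Round vertical hole, 14 mm across, slightly chamfered, right through the base to 4 mm above the bench.
- lid_hinge (a point): Middle of the lid's hinge axis, at (60, 0, 36) mm in the holder's frame; the axis is the holder's y. The lid is a grey plate 92 mm wide and 12 mm thick, from 12 to 130 mm from the axis, which lies in its mid-plane, plus a thinner front lip, 40 mm wide, to 140 mm. Its 32 x 60 mm window is centred 55 mm from the axis; 75 to 105 mm from the axis the outside is plain and can be pushed.
- lid (a joint): Lid angle in rad: 0 = fully shut, flat on the base, 1.57 = upright, 1.85 = against its rear stop. The stiff hinge holds the lid wherever it is left; about 3 N near the front moves it. Pushed down and let go it rests on the lifters at about 0.04 rad (5 mm open at the front). From there to fully shut takes about 10 N at the pin hole, and it rises again when released.
- lid_hole (a point): Centre of the pin hole on the outside face of the lid, 115 mm from the hinge axis, 15 mm across, right through the 12 mm plate; with the lid shut it is exactly above holder_hole, its mouth 42 mm above the bench.
- rack: Fixed low tube rack, 120 (x) x 175 (y) x 50 mm high, with 16 mm square openings 42 mm deep; origin at the centre of its underside. Its openings hold the two pins upright.
- pin: Steel locating pin to be used, 77 mm long, about 60 g, hanging upright in the rack by its collar (tip 12 mm above the bench). Origin at the centre of its lower tip, z up the pin. Shank 12 mm across, 38 mm long, its tip tapered; collar 26 mm across from 38 to 43 mm; straight round knurled grip 16 mm across from 43 to 77 mm. Fully home, its tip is 26 mm below the base's top face.
- t_pin: Similar pin that belongs to another holder, to be left in the rack: shank 9 mm, same collar, its handle a thin stem with a crossbar 46 mm long (a T). Origin at the centre of its lower tip, 69 mm long.
- wash_bottle_small: Small bottle with a red cap, 48 mm across, 117 mm high; bystander. Origin at the centre of its underside.
- dish: Petri dish, 59 mm across, 15 mm high; bystander. Origin at the centre of its underside.
- timer: Bench timer on its fold-out foot, 54 x 62 x 62 mm; bystander. Origin at the centre of its underside.

How it is judged:
By the outcome, as a careful person would: the job done as asked, in the order asked, and still so for the second after the job is handed in, while the arm keeps its last pose, push and grip.
It also fails if it takes over 43 s, if anything falls off the work surface, if the arm or the gripper's body presses on something with over 40 N, if the wrist force passes 120 N, or if a joint passes its speed limit or range.

## Working session

There is one attempt and no reset: what is moved stays moved. The work goes in short steps, Python scripts to look and compute and a shell command to move; the robot and the scene stay as the last step left them, time stands still between calls to the robot, and variables do not carry over. Pictures are saved under pics/ and viewed, at most 13 in all, crops included, and the job is handed in when it is done.

```bash
mkdir -p pics; cat > h.py <<'E'
import numpy as np, cv2
from rig import env
def ray(im,px):
    P=np.array(im['pose']); u,v=px
    d=np.array([(u-im['cx'])/im['fx'],-(v-im['cy'])/im['fy'],-1.])
    return P[:3,3],P[:3,:3]@d
def at_z(im,px,z):
    o,d=ray(im,px); return o+d*(z-o[2])/d[2]
def tri(obs):
    A=np.zeros((3,3));b=np.zeros(3)
    for im,px in obs:
        o,d=ray(im,px); d=d/np.linalg.norm(d); M=np.eye(3)-np.outer(d,d); A+=M;b+=M@o
    return np.linalg.solve(A,b)
def proj(im,p):
    P=np.linalg.inv(np.array(im['pose'])); c=P[:3,:3]@np.array(p)+P[:3,3]
    return im['cx']+im['fx']*c[0]/-c[2], im['cy']-im['fy']*c[1]/-c[2]
E
python3 - <<'E'
from h import *
np.set_printoptions(precision=4,suppress=True)
ims={}
for c in('scene','top'):
    im=env.get_image(c); ims[c]=im; cv2.imwrite(f'pics/{c}0.png',im['image'])
    print(c,[k for k in im], im['fx'],im['cx'],im['cy'],np.array(im['pose'])[:3,3])
    for t in('holder','holder_hole','lid_hinge','lid_hole','rack','pin','t_pin','wash_bottle_small','dish','timer'):
        r=env.tip_of(c,t)
        for q in r[:2]: print(c,t,round(q['conf'],2),np.round(q['centre'],1),at_z(im,q['centre'],0.0))
s=env.observe(); print(s)
E
```

```text
scene ['image', 'fx', 'fy', 'cx', 'cy', 'pose'] 471.50458760233363 319.79728920670294 239.52561028766607 [-0.2857 -0.4071  0.5731]
scene holder 0.77 [276.4 245.5] [0.5195 0.1273 0.    ]
scene holder_hole 0.58 [271.7 243.8] [0.5209 0.1414 0.    ]
scene lid_hinge 0.77 [278.4 218.9] [0.6376 0.1956 0.    ]
scene lid_hole 0.8 [278.1 171.5] [0.918  0.3722 0.    ]
scene rack 0.57 [388.  284.8] [ 0.4942 -0.163   0.    ]
scene pin 0.74 [378.5 279.5] [ 0.5029 -0.1384  0.    ]
scene pin 0.47 [187.8 230.1] [0.4781 0.3626 0.    ]
scene wash_bottle_small 0.89 [493.  303.3] [ 0.5335 -0.3682  0.    ]
scene wash_bottle_small 0.59 [277.6 243.8] [0.5276 0.129  0.    ]
scene dish 0.69 [486.7 327.5] [ 0.4532 -0.3712  0.    ]
scene timer 0.76 [187.9 228.3] [0.4855 0.3687 0.    ]
top ['image', 'fx', 'fy', 'cx', 'cy', 'pose'] 475.8765012641622 313.7112357981361 239.71958692695648 [0.2956 0.0056 1.2414]
top holder 0.62 [260.2 231.7] [0.5233 0.125  0.    ]
top holder_hole 0.97 [264.7 246.9] [0.4823 0.1135 0.    ]
top lid_hinge 0.97 [251.1 208.3] [0.5873 0.1488 0.    ]
top lid_hinge 0.65 [169.1 246.9] [0.4882 
[... 390 characters left out ...]
 [0.522  0.1279 0.    ]
top dish 0.86 [451.1 257.2] [ 0.4433 -0.3773  0.    ]
top timer 0.93 [169.1 247. ] [0.488  0.3642 0.    ]
{'time_s': 1.1, 'q': array([ 53.727 ,  21.8041,  74.3368,  -0.0014,  83.8583, -12.3357]), 'qvel': array([-0.0324, -0.1242, -0.1406,  0.0289,  0.024 ,  0.0057]), 'joint_efforts': array([  0.0012, -44.8315, -23.1465,  -0.0002,   0.0005,  -0.    ]), 'position': array([0.2231, 0.5027, 0.2483]), 'tool_rot': array([[-0.914 ,  0.4057,  0.    ],
       [ 0.4057,  0.914 , -0.    ],
       [-0.    ,  0.    , -1.    ]]), 'ft_force': array([-0.6863, -0.1716, -0.2403]), 'wrist_torque': array([ 0.0264,  0.0594, -0.0254]), 'gripper_force': 0.0, 'grip_width': 0.08564190187452501}
```

View pictures.

View pics/scene0.png

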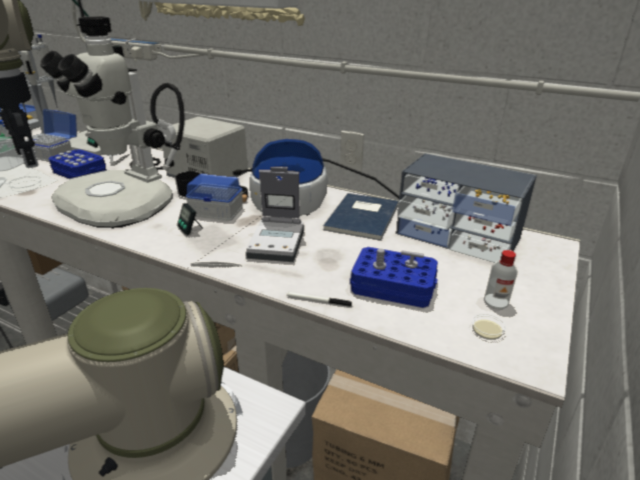

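View pics/top0.png

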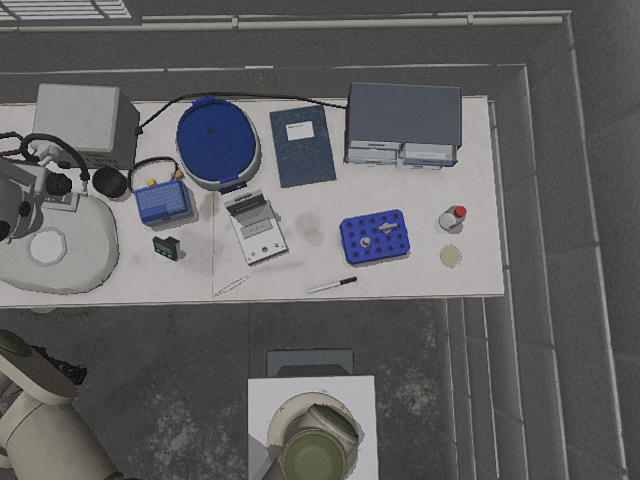

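```bash
python3 - <<'E'
import cv2
i=cv2.imread('pics/top0.png')
print(cv2.imwrite('pics/top0crop.png',cv2.resize(i[170:290,220:420],None,fx=4,fy=4,interpolation=cv2.INTER_CUBIC)))
E
```

```text
True
```

View pics/top0crop.png

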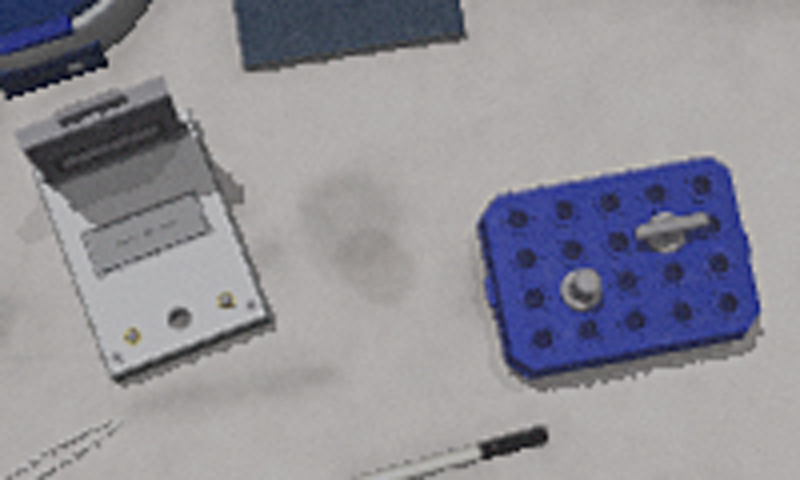

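```bash
python3 - <<'E'
from h import *
np.set_printoptions(precision=4,suppress=True)
T=env.get_image('top');S=env.get_image('scene')
hole=at_z(T,(265,249.5),.03);print('hole',hole, 'scene proj',proj(S,hole))
a=at_z(T,(220+118/4,170+373/4),.03);b=at_z(T,(220+270/4,170+312/4),.03)
d=b-a;print(a,b,np.linalg.norm(d),'yaw',np.degrees(np.arctan2(d[0],-d[1])))
pin=at_z(T,(220+587/4,170+280/4),.089);print('pin',pin,proj(S,pin))
c=at_z(T,(220+580/4,170+291/4),.055);print('collar',c)
yaw=np.arctan2(d[0],-d[1]);ex=np.array([np.cos(yaw),np.sin(yaw),0])
hinge=hole+.115*ex;hinge[2]=.036
print('hinge',hinge,proj(T,hinge),proj(S,hinge))
for th in(1.2,1.4,1.57,1.7,1.85):
    f=lambda r:hinge+r*(-np.cos(th)*ex+np.array([0,0,np.sin(th)]))
    print(th,'end130 T',np.round(proj(T,f(.13)),1),'S',np.round(proj(S,f(.13)),1),'lip',np.round(proj(T,f(.14)),1),np.round(proj(S,f(.14)),1))
print('blue',tri([(T,(207,97)),(S,(287,141))]),tri([(T,(236,187)),(S,(262,168))]))
print(tri([(T,(366.7,240)),(S,(380.5,249.5))]))
W=env.get_image('wrist');print(W['fx'],W['pose'])
w=np.array(W['pose']);s=env.observe();R=s['tool_rot'];print('cam in tool',R.T@(w[:3,3]-s['position']),R.T@w[:3,:3])
E
```

```text
hole [0.471  0.1102 0.03  ] scene proj (np.float64(270.7805841774718), np.float64(245.59593695382821))
[0.4365 0.15   0.03  ] [0.4736 0.0524 0.03  ] 0.10443741381156658 yaw 20.790937917687668
pin [ 0.4802 -0.1448  0.089 ] (np.float64(380.42222873739246), np.float64(249.23248519303957))
collar [ 0.4787 -0.1445  0.055 ]
hinge [0.5786 0.151  0.036 ] (np.float64(248.6417202527934), np.float64(208.45353477443973)) (np.float64(280.5046699295294), np.float64(219.68371150623298))
1.2 end130 T [249.6 215. ] S [274.6 181.3] lip [249.7 215.5] [274.1 178.1]
1.4 end130 T [245.3 204.6] S [276.7 174.2] lip [245.1 204.2] [276.4 170.4]
1.57 end130 T [241.8 195.8] S [278.5 169.9] lip [241.3 194.7] [278.4 165.8]
1.7 end130 T [239.3 189.4] S [280.  167.6] lip [238.5 187.8] [279.9 163.4]
1.85 end130 T [236.7 182.5] S [281.6 166.3] lip [235.6 180.3] [281.7 162. ]
blue [0.8205 0.2528 0.151 ] [0.5889 0.1805 0.1633]
[ 0.4803 -0.1449  0.0883]
427.5334638494349 [[ 0.4066 -0.8789 -0.2495  0.1609]
 [ 0.9136  0.391   0.1117  0.5304]
 [-0.0006 -0.2733  0.9619  0.3728]
 [ 0.      0.      0.      1.    ]]
cam in tool [ 0.0682  0.0001 -0.1245] [[-0.001   0.9619  0.2733]
 [ 1.      0.0008  0.0009]
 [ 0.0006  0.2733 -0.9619]]
```

```bash
python3 -m pendant '[[0,-0.055,-0.018,-0.005,0,0,-0.156],[0,-0.11,-0.037,-0.01,0,0,-0.312],[0,-0.165,-0.055,-0.015,0,0,-0.468],[0,-0.22,-0.074,-0.02,0,0,-0.624],[0,-0.275,-0.092,-0.022,0,0,-0.78]]' 40; python3 - <<'E'
from h import *
np.set_printoptions(precision=4,suppress=True)
s=env.observe();print(s['position'],s['tool_rot'],s['time_s'])
print(s['tool_rot'].T@(np.array([.6138,.143,.27])-s['position']))
E
```

```text
time_s: 1.88
position: [0.4384, 0.3056, 0.2708]
tool_rot: [[-0.933, -0.359, 0.001], [-0.359, 0.933, 0.0], [-0.001, 0.0, -1.0]]
ft_force: [0.2, 1.0, -0.5]
grip_width: 0.0
gripper_force: 0.0
[0.4384 0.3056 0.2708] [[-0.9333 -0.3591  0.0008]
 [-0.3591  0.9333  0.0004]
 [-0.0009  0.0001 -1.    ]] 1.875
[-0.1053 -0.2147  0.0009]
```

```bash
python3 -m pendant '[[0,-0.026,-0.054,0,0,0,0],[0,-0.053,-0.107,0,0,0,0],[0,-0.079,-0.161,0,0,0,0],[0,-0.105,-0.215,0,0,0,0],[0,-0.105,-0.215,0,0,0,0]]'; python3 - <<'E'
from h import *
np.set_printoptions(precision=4,suppress=True)
s=env.observe();print(s['position'],s['time_s'])
im=env.get_image('wrist');cv2.imwrite('pics/w1.png',im['image'])
for t in('lid_hinge','lid_hole','holder_hole','lid'):
    for q in env.tip_of('wrist',t)[:1]:print(t,q['conf'],q['centre'])
h=np.array([.5786,.151,.036]);print(proj(im,h),proj(im,[.471,.1102,.03]))
ex=np.array([.935,.355,0])
for th in(1.45,1.57,1.7):print(th,proj(im,h+.13*(-np.cos(th)*ex+np.array([0,0,np.sin(th)]))+.006*(np.sin(th)*ex+np.array([0,0,np.cos(th)]))))
E
```

```text
time_s: 2.5
position: [0.6137, 0.1399, 0.269]
tool_rot: [[-0.937, -0.35, -0.001], [-0.35, 0.937, -0.001], [0.001, -0.0, -1.0]]
ft_force: [0.1, 0.1, -0.3]
grip_width: 0.0001
gripper_force: 0.0
[0.6137 0.1399 0.269 ] 2.5
lid_hinge 0.95 [346.8, 173.3]
lid_hole 0.91 [360.7, 202.4]
holder_hole 0.84 [346.0, 27.6]Traceback (most recent call last):
  File "<stdin>", line 6, in <module>
ValueError: it knows: dish, holder, holder_hole, lid_hinge, lid_hole, pin, rack, t_pin, timer, wash_bottle_small
```

View pics/w1.png

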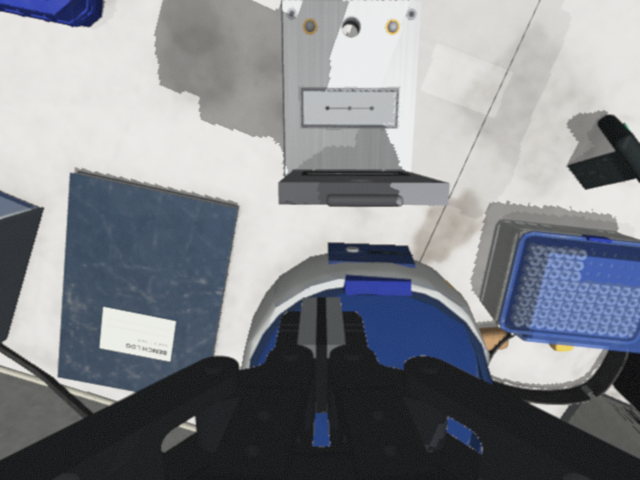

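```bash
python3 - <<'E'
from h import *
np.set_printoptions(precision=4,suppress=True)
s=env.observe();R=s['tool_rot'];p=s['position'];print(p)
im=env.get_image('wrist')
f=lambda n,px,z:print(n,z,'tool xy rel',(R.T@(at_z(im,px,z)-p))[:2]*1000, at_z(im,px,z))
f('lid rear top',(300,205),.166);f('lip',(365,206),.172);f('lid rear right',(440,205),.166)
f('hole',(352,27),.03)
for z in(.12,.15):
    f('bath rim',(300,272),z);f('handle',(378,278),z)
f('blue lower',(371,245),.08);f('blue lower',(371,245),.12)
f('chip',(350,107),.03)
f('left base edge',(284,100),.03);f('r base',(417,100),.03)
E
```

```text
[0.6109 0.144  0.2706]
lid rear top 0.166 tool xy rel [ 25.8744 -12.2719] [0.5911 0.1234 0.166 ]
lip 0.172 tool xy rel [26.4225 22.39  ] [0.5783 0.1556 0.172 ]
lid rear right 0.166 tool xy rel [25.8049 63.6854] [0.5642 0.1944 0.166 ]
hole 0.03 tool xy rel [140.366   23.2012] [0.4715 0.1159 0.03  ]
bath rim 0.12 tool xy rel [-28.8905 -15.2599] [0.6433 0.1401 0.12  ]
handle 0.12 tool xy rel [-33.2792  38.0159] [0.6285 0.1914 0.12  ]
bath rim 0.15 tool xy rel [-18.2744 -13.6726] [0.6329 0.1378 0.15  ]
handle 0.15 tool xy rel [-22.1844  33.7924] [0.6196 0.1835 0.15  ]
blue lower 0.08 tool xy rel [-21.1936  37.3337] [0.6175 0.1865 0.08  ]
blue lower 0.12 tool xy rel [-9.8132 32.5039] [0.6085 0.1779 0.12  ]
chip 0.03 tool xy rel [81.2769 22.6856] [0.5269 0.1364 0.03  ]
left base edge 0.03 tool xy rel [ 86.7297 -30.856 ] [0.5408 0.0844 0.03  ]
r base 0.03 tool xy rel [86.6213 76.8415] [0.5026 0.1851 0.03  ]
```

```bash
python3 -m pendant '[[0,0.005,0,0.055,0,0,0],[0,0.005,0,0.105,0,0,0],[0,0.005,0,0.119,0,0,0]]'; python3 -m pendant '[[0,0.012,0,0.001,0,0,0],[0,0.029,0,0.002,0,0,0],[0,0.053,0,0.010,0,0,0],[0,0.0745,0,0.0245,0,0,0],[0,0.0913,0,0.044,0,0,0]]'
```

```text
time_s: 3.12
position: [0.6053, 0.1422, 0.1492]
tool_rot: [[-0.935, -0.356, -0.005], [-0.356, 0.935, -0.0], [0.004, 0.002, -1.0]]
ft_force: [-0.0, -0.5, 0.6]
grip_width: 0.0
gripper_force: 0.0
time_s: 3.75
position: [0.5221, 0.1094, 0.1094]
tool_rot: [[-0.935, -0.355, 0.005], [-0.355, 0.935, 0.0], [-0.005, -0.002, -1.0]]
ft_force: [1.2, -0.3, 0.8]
grip_width: 0.0002
gripper_force: 0.5
```

```bash
python3 -m pendant '[[0,0.011,0,0.023,0,0,0],[0,0.0145,0,0.035,0,0,0],[0,0.015,0,0.042,0,0,0],[0,0.0155,0,0.047,0,0,0],[0,0.0155,0,0.047,0,0,0]]'; python3 - <<'E'
from h import *
im=env.get_image('wrist');cv2.imwrite('pics/w2.png',im['image'])
E
```

```text
time_s: 4.38
position: [0.5078, 0.1038, 0.0609]
tool_rot: [[-0.935, -0.355, 0.002], [-0.355, 0.935, 0.0], [-0.002, -0.0, -1.0]]
ft_force: [-0.7, 0.7, 6.9]
grip_width: -0.0
gripper_force: 2.3
```

View pics/w2.png

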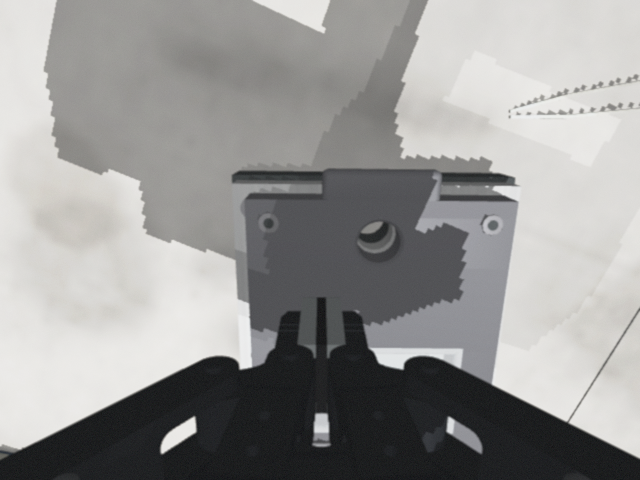

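```bash
python3 -m pendant '[[0,0,0,-0.04,0,0,0],[0,0,0,-0.09,0,0,0],[0,0,0,-0.09,0,0,0],[0,0,0,-0.09,0,0,0]]'; python3 - <<'E'
from h import *
np.set_printoptions(precision=4,suppress=True)
im=env.get_image('wrist');cv2.imwrite('pics/w3.png',im['image'])
for t in('lid_hole','holder_hole','lid_hinge'):
    for q in env.tip_of('wrist',t)[:1]:print(t,q['conf'],q['centre'],at_z(im,q['centre'],dict(lid_hole=.0465,holder_hole=.03,lid_hinge=.036)[t]))
T=env.get_image('top');cv2.imwrite('pics/t3.png',T['image'])
for q in env.tip_of('top','lid_hole')[:2]:print('top',q['conf'],q['centre'],at_z(T,q['centre'],.0465))
s=env.observe();print(s['position'],s['time_s'],s['tool_rot'].T@(np.array([.480,-.145,.15])-s['position']))
E
```

```text
time_s: 4.92
position: [0.5069, 0.1036, 0.1499]
tool_rot: [[-0.935, -0.354, -0.0], [-0.354, 0.935, 0.0], [0.0, 0.0, -1.0]]
ft_force: [-0.5, 0.3, 0.0]
grip_width: 0.0001
gripper_force: 0.0
lid_hole 0.75 [357.5, 203.1] [0.4748 0.1116 0.0465]
[0.5068 0.1035 0.1496] 5.225 [ 0.1131 -0.2229 -0.0004]
```

View pics/w3.png

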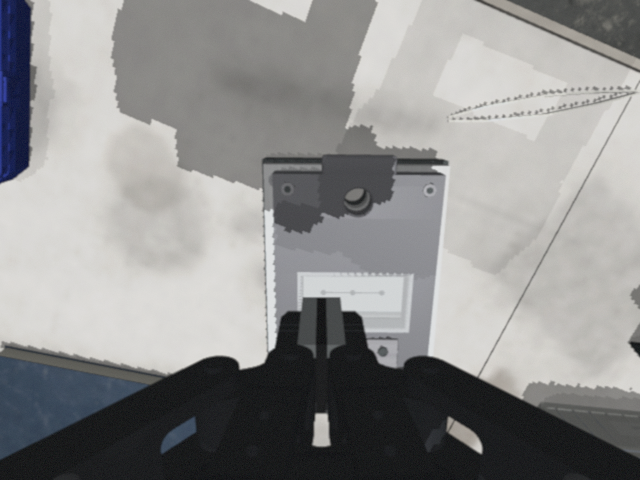

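```bash
python3 -m pendant '[[0.5,0.023,-0.045,0,0,0,0.1],[0.5,0.046,-0.09,0,0,0,0.21],[0.5,0.068,-0.135,0,0,0,0.31],[0.5,0.09,-0.179,0,0,0,0.42],[0.5,0.113,-0.223,0,0,0,0.52]]' 80;python3 -m pendant '[[0.5,0,0,0,0,0,0],[0.5,0,0,0,0,0,0]]';  python3 - <<'E'
from h import *
np.set_printoptions(precision=4,suppress=True)
im=env.get_image('wrist');cv2.imwrite('pics/w4.png',im['image'])
s=env.observe();print(s['position'],s['time_s'])
for t in('pin','t_pin'):
    for q in env.trace('wrist',t)[:2]:print(t,q['conf'],q['bbox'])
    for q in env.tip_of('wrist',t)[:2]:print(t,q['conf'],q['centre'],at_z(im,q['centre'],.012))
print('expect grip top',proj(im,[.480,-.145,.089]))
E
```

```text
time_s: 5.85
position: [0.48, -0.1466, 0.1501]
tool_rot: [[-0.987, 0.161, -0.0], [0.161, 0.987, 0.0], [0.0, 0.0, -1.0]]
ft_force: [0.7, 0.6, 0.7]
grip_width: 0.0424
gripper_force: 0.0
time_s: 6.1
position: [0.4802, -0.1445, 0.15]
tool_rot: [[-0.988, 0.157, -0.001], [0.157, 0.988, 0.001], [0.001, 0.001, -1.0]]
ft_force: [0.4, 1.0, 0.9]
grip_width: 0.0423
gripper_force: 0.0
[ 0.4803 -0.1441  0.1501] 6.15
pin 0.86 [323.5, 265.2, 44.8, 57.2]
pin 0.5 [633.6, 186.2, 9.4, 29.5]
pin 0.73 [321.0, 239.0] [ 0.4826 -0.1453  0.012 ]
pin 0.26 [286.1, 267.9] [ 0.4982 -0.1707  0.012 ]
t_pin 0.48 [251.8, 328.9, 43.0, 41.4]
expect grip top (np.float64(320.7979032924406), np.float64(276.9189743486471))
```

View pics/w4.png

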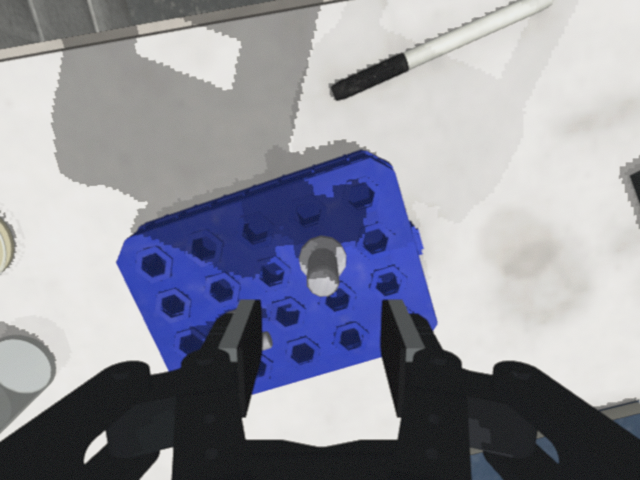

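```bash
python3 -m pendant '[[0.42,-0.003,0.001,0.025,0,0,0],[0.42,-0.003,0.001,0.05,0,0,0],[0.42,-0.003,0.001,0.074,0,0,0],[0.42,-0.003,0.001,0.074,0,0,0]]' 80; python3 -m pendant '[[0,0,0,0,0,0,0],[0,0,0,0,0,0,0],[0,0,0,0,0,0,0],[0,0,0,0,0,0,0]]' 80
```

```text
time_s: 6.85
position: [0.4829, -0.1437, 0.0753]
tool_rot: [[-0.988, 0.156, -0.003], [0.156, 0.988, 0.002], [0.003, 0.001, -1.0]]
ft_force: [0.8, 0.3, 0.4]
grip_width: 0.0361
gripper_force: 0.0
time_s: 7.35
position: [0.484, -0.1446, 0.0775]
tool_rot: [[-0.988, 0.157, 0.002], [0.157, 0.988, -0.001], [-0.002, -0.001, -1.0]]
ft_force: [-0.1, 2.5, 7.2]
grip_width: 0.0136
gripper_force: 78.0
```

```bash
python3 -m pendant '[[0,0,0,-0.015,0,0,0],[0,0,0,-0.04,0,0,0],[0,0,0,-0.065,0,0,0],[0,0,0,-0.085,0,0,0],[0,0,0,-0.085,0,0,0]]'; python3 - <<'E'
from h import *
np.set_printoptions(precision=4,suppress=True)
im=env.get_image('wrist');cv2.imwrite('pics/w5.png',im['image'])
s=env.observe();p=s['position'];print(p,s['time_s'],s['grip_width'],s['tool_rot'].T@(np.array([.4748,.1116,.161])-p))
# expected px of pin tip & collar if held straight: pin tip at TCP z+? grasp: TCP was .076 with tip .012
R=s['tool_rot']
for n,d in(('tip',.064),('tip+6',.058),('collar bottom',.026)):
    print(n,[np.round(proj(im,p+R@np.array([x,y,d])),1) for x,y in((0,0),(.006,0),(0,.006),(0.013,0))])
for q in env.tip_of('wrist','pin')[:2]:print(q['conf'],q['centre'])
E
```

```text
time_s: 7.98
position: [0.4839, -0.1448, 0.1626]
tool_rot: [[-0.988, 0.157, 0.003], [0.157, 0.988, -0.002], [-0.003, -0.001, -1.0]]
ft_force: [-0.0, -0.3, -1.4]
grip_width: 0.0137
gripper_force: 78.0
[ 0.4834 -0.1445  0.1615] 8.025 0.013689190880456678 [0.0488 0.2516 0.0003]
tip [array([322.3, 272.7]), array([322.3, 260.6]), array([335.1, 272.7]), array([322.3, 246.2])]
tip+6 [array([322.4, 277.2]), array([322.4, 264.7]), array([335.5, 277.2]), array([322.4, 249.9])]
collar bottom [array([322.5, 306.2]), array([322.5, 291.7]), array([338.1, 306.2]), array([322.5, 274.3])]
0.79 [321.1, 270.2]
0.26 [248.5, 291.2]
```

View pics/w5.png

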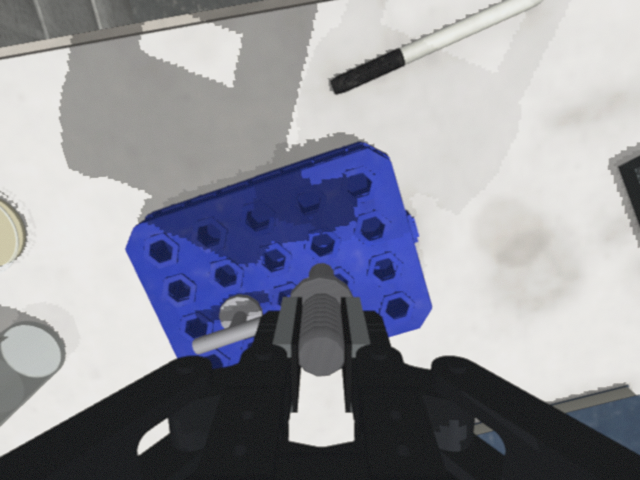

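```bash
python3 -m pendant '[[0,0.01,0.05,0,0,0,0],[0,0.02,0.1,0,0,0,0],[0,0.029,0.151,0,0,0,0],[0,0.039,0.201,0,0,0,0],[0,0.049,0.2515,0.005,0,0,0]]';python3 -m pendant '[[0,0,0,0.015,0,0,0],[0,0,0,0.027,0,0,0],[0,0,0,0.027,0,0,0]]';  python3 - <<'E'
from h import *
np.set_printoptions(precision=4,suppress=True)
im=env.get_image('wrist');cv2.imwrite('pics/w6.png',cv2.resize(im['image'][140:340,220:440],None,fx=3,fy=3,interpolation=cv2.INTER_CUBIC)[:600])
T=env.get_image('top');cv2.imwrite('pics/t6.png',T['image'])
s=env.observe();p=s['position'];R=s['tool_rot'];print(p,s['time_s'],s['grip_width'])
print('tip',proj(im,p+R@np.array([0,0,.064])))
for t in('pin','lid_hole'):
  for q in env.tip_of('wrist',t)[:2]:print(t,q['conf'],q['centre'],at_z(im,q['centre'],.0465))
print('px/mm at lid top', proj(im,[.4748,.1116,.0465]), proj(im,[.4848,.1116,.0465]), proj(im,[.4748,.1216,.0465]))
E
```

```text
time_s: 8.7
position: [0.4741, 0.1131, 0.1555]
tool_rot: [[-0.988, 0.157, -0.001], [0.157, 0.988, -0.0], [0.001, -0.0, -1.0]]
ft_force: [0.9, 0.0, 0.3]
grip_width: 0.0138
gripper_force: 78.1
time_s: 9.07
position: [0.4741, 0.1111, 0.1281]
tool_rot: [[-0.987, 0.158, -0.003], [0.158, 0.987, 0.0], [0.003, -0.0, -1.0]]
ft_force: [0.6, -0.4, -0.2]
grip_width: 0.0139
gripper_force: 78.2
[0.4748 0.111  0.1293] 9.175 0.01361962957967184
tip (np.float64(321.9394413328365), np.float64(277.4205609114484))
pin 0.92 [322.1, 271.2] [0.4782 0.1105 0.0465]
lid_hole 0.64 [323.2, 263.8] [0.4744 0.1117 0.0465]
px/mm at lid top (np.float64(323.0970958612218), np.float64(264.56522154911875)) (np.float64(326.16409993520193), np.float64(282.8129881812098)) (np.float64(342.5809601625352), np.float64(261.59172256379594))
```

View pics/w6.png

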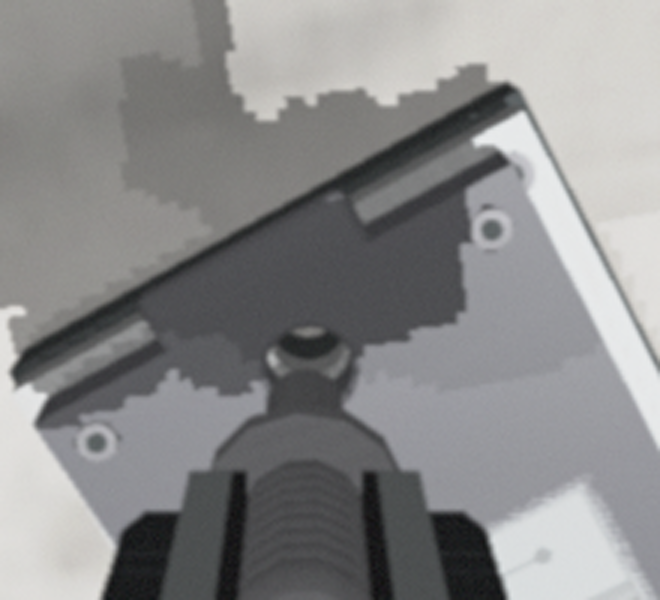

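```bash
python3 -m pendant '[[0,-0.0015,0.0007,0.006,0,0,0],[0,-0.0015,0.0007,0.013,0,0,0],[0,-0.0015,0.0007,0.013,0,0,0]]';  python3 - <<'E'
from h import *
np.set_printoptions(precision=4,suppress=True)
im=env.get_image('wrist');cv2.imwrite('pics/w7.png',cv2.resize(im['image'][200:320,250:400],None,fx=5,fy=5,interpolation=cv2.INTER_CUBIC))
s=env.observe();p=s['position'];R=s['tool_rot'];print(p,s['time_s'],s['ft_force'])
print('tip',proj(im,p+R@np.array([0,0,.064])))
for t in('pin','lid_hole'):
  for q in env.tip_of('wrist',t)[:2]:print(t,q['conf'],q['centre'],at_z(im,q['centre'],.0465 if t!='pin' else p[2]-.064))
print(proj(im,[.4740,.1119,.0465]))
E
```

```text
time_s: 9.65
position: [0.4759, 0.112, 0.1157]
tool_rot: [[-0.988, 0.157, -0.001], [0.157, 0.988, -0.0], [0.001, -0.0, -1.0]]
ft_force: [-0.1, 0.1, -0.5]
grip_width: 0.0135
gripper_force: 78.2
[0.476 0.112 0.116] 9.7 [ 0.2591  0.1134 -1.1523]
tip (np.float64(321.96094490153166), np.float64(275.5399393866776))
pin 0.93 [319.0, 270.9] [0.4735 0.111  0.052 ]
lid_hole 0.85 [319.2, 269.3] [0.4746 0.1109 0.0465]
(np.float64(321.05379054153684), np.float64(267.7657326858131))
```

View pics/w7.png

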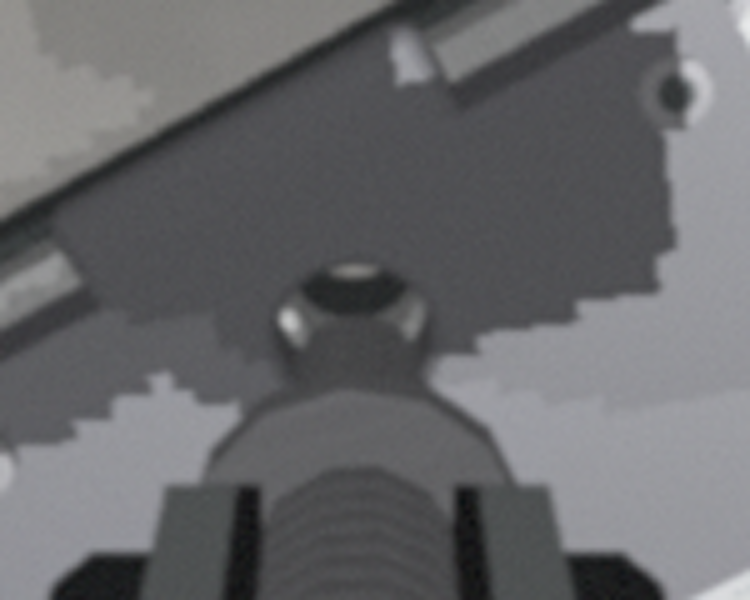

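```bash
python3 -m pendant '[[0,0,-0.0005,0.006,0,0,0],[0,0,-0.0005,0.012,0,0,0],[0,0,-0.0005,0.018,0,0,0]]' 120
```

```text
time_s: 10.18
position: [0.476, 0.1115, 0.0978]
tool_rot: [[-0.988, 0.157, -0.0], [0.157, 0.988, -0.0], [0.0, -0.0, -1.0]]
ft_force: [-0.4, -0.4, -0.9]
grip_width: 0.0126
gripper_force: 117.2
```

```bash
python3 -m pendant '[[0,0,0,0.004,0,0,0],[0,0,0,0.008,0,0,0],[0,0,0,0.013,0,0,0],[0,0,0,0.018,0,0,0]]'
```

```text
time_s: 10.68
position: [0.476, 0.1116, 0.08]
tool_rot: [[-0.988, 0.157, -0.0], [0.157, 0.988, 0.0], [0.0, -0.0, -1.0]]
ft_force: [-1.0, -0.3, -0.5]
grip_width: 0.0128
gripper_force: 117.2
```

```bash
python3 -m pendant '[[0,0,0,0.004,0,0,0],[0,0,0,0.007,0,0,0],[0,0,0,0.009,0,0,0],[0,0,0,0.0105,0,0,0],[0,0,0,0.012,0,0,0]]'; python3 -m pendant '[[0,0,0,0.001,0,0,0],[0,0,0,0.001,0,0,0]]'
```

```text
time_s: 11.3
position: [0.4757, 0.1114, 0.069]
tool_rot: [[-0.988, 0.157, -0.001], [0.157, 0.988, -0.0], [0.0, -0.0, -1.0]]
ft_force: [-7.7, -2.0, 22.8]
grip_width: 0.0124
gripper_force: 119.1
time_s: 11.55
position: [0.4757, 0.1114, 0.0689]
tool_rot: [[-0.988, 0.157, 0.0], [0.157, 0.988, -0.0], [-0.0, -0.0, -1.0]]
ft_force: [-10.1, -1.8, 22.3]
grip_width: 0.0126
gripper_force: 119.7
```

```bash
python3 -m pendant '[[0,0.0007,0,0,0,0,0],[0,0.0014,0,0.0005,0,0,0],[0,0.0014,0,0.001,0,0,0],[0,0.0014,0,0.001,0,0,0]]'; python3 - <<'E'
from h import *
np.set_printoptions(precision=4,suppress=True)
im=env.get_image('wrist');cv2.imwrite('pics/w8.png',im['image'])
S=env.get_image('scene');T=env.get_image('top')
big=cv2.resize(im['image'][120:360,180:480],None,fx=2.6,fy=2.4)[:600,:800]
sc=cv2.resize(S['image'][200:270,230:320],None,fx=6,fy=6,interpolation=cv2.INTER_CUBIC)
cv2.imwrite('pics/w8c.png',big);cv2.imwrite('pics/s8.png',sc)
s=env.observe();print(s['position'],s['ft_force'],s['wrist_torque'],s['grip_width'],s['time_s'])
E
```

```text
time_s: 12.05
position: [0.4756, 0.1115, 0.0688]
tool_rot: [[-0.988, 0.157, 0.004], [0.157, 0.988, -0.001], [-0.004, -0.0, -1.0]]
ft_force: [-8.6, -3.2, 28.5]
grip_width: 0.0129
gripper_force: 120.1
[0.4756 0.1115 0.0688] [-7.495  -3.0456 29.3422] [-0.4625  1.3362  0.0748] 0.012767040832752465 12.2
```

View pics/w8c.png

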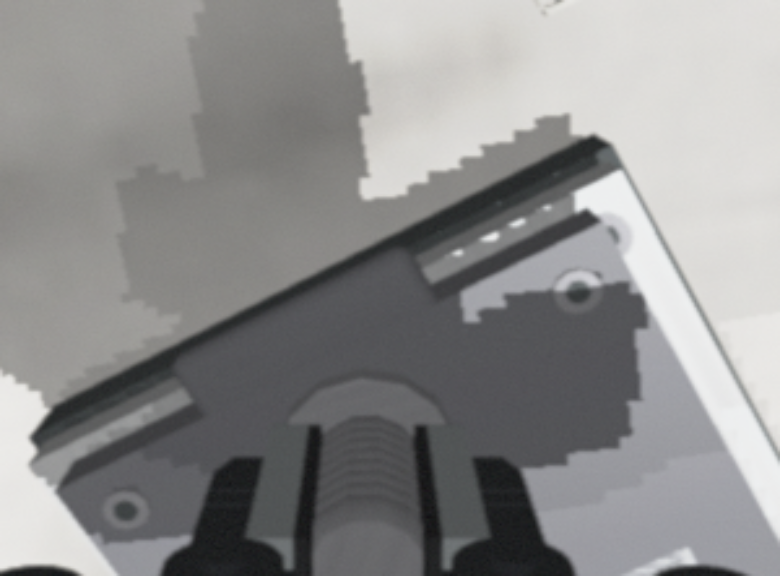

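```bash
python3 -m pendant '[[0,0.001,0,0.0005,0,0,0],[0,0.001,0,0.0005,0,0,0],[0,0.001,0,0.0005,0,0,0],[0,0.001,0,0.0005,0,0,0],[0,0.001,0,0.0005,0,0,0]]'; python3 - <<'E'
from h import *
import cv2
im=env.get_image('wrist')
a=cv2.imread('pics/w7.png')
cv2.imwrite('pics/w9.png',cv2.resize(im['image'][160:320,180:440],None,fx=3,fy=3,interpolation=cv2.INTER_CUBIC))
# lid top corner check: screws seen now, mapped at z=.042 vs .0466; compare with w3 (lid ajar) spacing
s=env.observe();print(s['position'],s['ft_force'],s['grip_width'])
for c in('wrist','top'):
    if c=='top':env.get_image('top')
    for t in('lid_hole','pin'):
        for q in env.tip_of(c,t)[:1]:print(c,t,q['conf'],q['centre'])
E
```

```text
time_s: 12.82
position: [0.4755, 0.1115, 0.0687]
tool_rot: [[-0.988, 0.157, 0.006], [0.157, 0.988, -0.001], [-0.006, 0.0, -1.0]]
ft_force: [-5.8, -3.3, 30.6]
grip_width: 0.013
gripper_force: 120.4
[0.47548366 0.11149083 0.068717  ] [-6.08341892 -3.99979815 31.28909162] 0.012661504540951994
wrist pin 0.81 [321.0, 270.5]
top lid_hole 0.75 [450.5, 255.7]
```

View pics/w9.png

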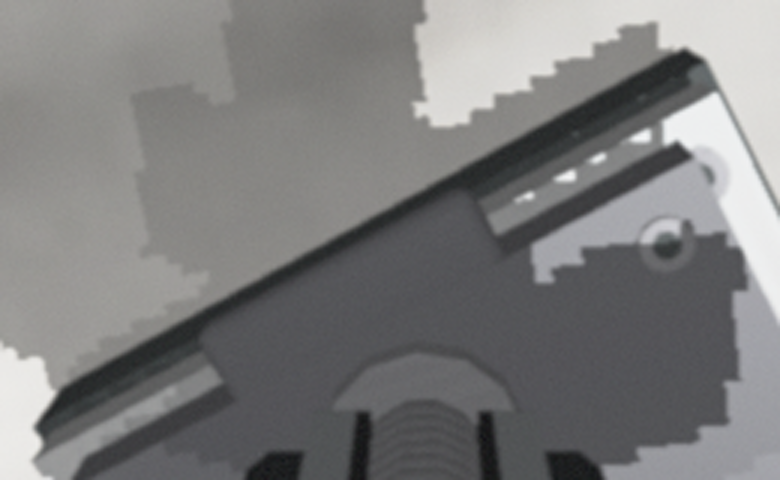

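```bash
python3 -c "
from rig import env
print(env.close_job())"
```

```text
the job is handed in; nothing more can be done
None
```

The lid is closed, and I handed the job in at about 13 s with the fingers still gripping the knurled pin at about 120 N and pressing it down with about 31 N. Commanding a further 1 mm barely moved the pin and its height matches fully home, but the camera could not show the lid gap directly. The T-handled pin stayed in the rack, and I did not touch the other things.

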